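Unlock and close up the strap gauge

TASK

On the strap gauge, loosen the knurled locking ring by exactly two full turns (anticlockwise seen from above), rolling it round by its knurled rim with a fingertip, and leave it there. Then push the wooden fence block all the way in towards the ring, fully home against its stop pins. Only touch and push: grip and lift nothing, and leave the shoe last, glue tin, spool and hammer where they are.

Things in the scene. Friction and masses are not known exactly. Their poses are not given: they have to be found in the camera images.
- gauge: strap gauge bolted to the bench: green base 200 x 270 x 30 mm. Origin at bench level under the ring's axis, z up; the base spans own x -100..100, own y -120..150 mm. On it: the sliding fence (block at the +y end) and, over the origin, the locking ring on a vertical screw stud (14 mm thick, top 98 mm above the bench). Its place and yaw vary.
- lock_ring (a joint): turn of the locking ring about the vertical stud, rad: 0 at the start (tight), growing anticlockwise seen from above (loosening), 12.57 = two full turns; the thread ends at 22. Needs 0.07 N m (1.5 N at the rim) and stays where left. Rises 4 mm per turn. It locks the fence until about 1.6 turns loose.
- ring_center (a point): centre of the ring's top face, on its axis (rises with it). Steel ring, 94 mm outer diameter over 30 upright ribs (the knurl), 25 mm tall; ribs 1 to 24 mm below this point. When tight the top is 68 mm above the bench, underside 2 mm above the fence's flat tongue (70 mm wide, top 41 mm above the bench). Rim free all round; the fence block starts 53 mm from it.
- ring_mark (a point): black dot, 9 mm across, on the ring's top face, 34 mm from the axis; it goes round with the ring. When tight it points to the gauge's -y side, straight away from the fence block.
- fence (a joint): slide of the fence towards the ring (along the gauge's -y), m: 0 at the start, 0.045 fully home against the two stop pins (42 mm above the bench, at gauge x +-75, y 49 mm). It slides with about 3 N and stays where it is left; it cannot move while the ring locks it.
- fence_face (a point): middle of the fence block's outer face (turned away from the ring, to gauge +y), 58 mm above the bench. The wooden block is 160 mm long in gauge x, 40 mm thick in gauge y, and spans 31 to 75 mm above the bench. At the start this point is 140 mm from the ring's axis, home 95 mm. The base (30 mm high) reaches 10 mm beyond this face at the start.
- shoe_last: loose wooden shoe last (foot form), about 250 x 64 x 75 mm, origin under its middle, beside the gauge on its -y side. Leave alone.
- glue_tin: loose upright tin, 64 mm across, 85 mm tall, origin at the centre of its underside; on the gauge's +x side. Leave alone.
- spool: loose wooden spool standing upright, 48 mm across, 62 mm tall, origin at the centre of its underside; on the gauge's +x side. Leave alone.
- hammer: loose hammer lying on the robot's side of the gauge, 26 mm high, about 240 mm long, roughly along gauge y; origin under the middle of it. Leave alone.

How it is judged (in metres and radians):
On the way, in this order (a step that is already met when the one before it is completed fails the run):
1. the ring is two full turns loose, the fence not yet pushed (value of joint lock_ring between 11.516 and 13.616 rad and value of joint fence below 0.006 m), for 0.2 s.
2. the fence is pushed home (value of joint lock_ring between 11.516 and 13.616 rad and value of joint fence above 0.042 m), for 0.2 s.
At the end, for the whole second after the job is handed in: The locking ring stands two full turns loose (12.57 rad, within 1.05 rad or 60 degrees) and still, the fence is home against its stop pins (within 3 mm), and the four loose things are within 20 mm of where they stood (all of step 2 and velocity of joint lock_ring between -0.1 and 0.1 rad/s and distance of each of shoe_last, glue_tin, spool, hammer from where it was at the start of the episode below 0.02 m); the robot touches nothing.
It fails at once if the shoe last is lifted, carried or knocked (more than 25 mm from its place) (distance of shoe_last from where it was at the start of the episode above 0.025 m).
It fails at once if the glue tin is lifted, carried or knocked (more than 25 mm from its place) (distance of glue_tin from where it was at the start of the episode above 0.025 m).
It fails at once if the spool is lifted, carried or knocked (more than 25 mm from its place) (distance of spool from where it was at the start of the episode above 0.025 m).
It fails at once if the hammer is lifted, carried or knocked (more than 25 mm from its place) (distance of hammer from where it was at the start of the episode above 0.025 m).
It also fails if it takes over 67 s, if anything falls off the work surface, if the arm or the gripper's body presses on something with over 40 N, if the wrist force passes 120 N, or if a joint passes its speed limit or range.

ROBOT

A 7-joint arm with a two-finger parallel gripper is mounted at the origin on the work surface. World frame = base frame: x ahead of the robot, y to its left, z up, the work surface at z = 0. Lengths are in m, angles in degrees, forces in N, time in s.
With the tool pointing down it reaches from about 0.425 to 0.925 m from the base axis. Payload 6.8 kg.
Tool frame: the origin (TCP) lies midway between the tips of the shut fingers; the grasp point (between the pads) lies ctrl.pinch_z behind it (ctrl.pinch_z is the distance from the TCP to the grasp point, in m); z points along the fingers, y is the direction in which the jaws open and shut (so a half turn about z gives the same grasp; the last joint's range is limited). The gripper opens to 85 mm and grips with 20 to 120 N. Pads are 22 mm wide; open, the fingers measure 114 mm over their backs; the gripper's body (76 mm by 85 mm) begins 54 mm behind the grasp point. The pads swing forward as they close: fully open they stand 13 mm farther back than shut.
Start: joints at [57.462, 27.33, 1.283, 89.118, -0.659, 63.558, -4.761], TCP at [0.3, -0.605, 0.231] pointing down, gripper open.
Joint ranges: [-169.35, 169.35], [-19.33, 120.38], [-80.79, 83.38], [13.8, 139.57], [-78.32, 258.32], [9.67, 109.79], [-169.56, 169.56]. Speed limits (degrees/s): [136.94, 136.94, 180, 180, 180, 180, 180].

INTERFACE

Orientations are given as [roll, pitch, yaw] about the fixed x, y, z axes, in that order (R = Rz(yaw) Ry(pitch) Rx(roll)).
In Python, from bench import ctrl gives the robot as it stands.
- The arm moves only by the tool play_rows, never from a script. Its argument "steps" is one flat list of numbers, 7 for each row, row after row: the turn, a rotation vector about the tool's x, y, z in units of pi rad (1.0 is pi rad), then the shift along the tool's x, y, z in units of 250 mm (1.0 is 250 mm), then the closure, from 0 (fully open) to 1 (shut). In form: [rx, ry, rz, dx, dy, dz, gripper, rx, ry, rz, dx, dy, dz, gripper, ...]. A call has 1 to 8 rows; each row shifts and turns the pose as measured when the row begins, along the tool's axes as they then stand; what a row does not reach is not made up. A row lasts 1/12 s, in which the tool goes at most 41.7 mm and 7.16 degrees, less where a joint would pass 70% of its speed; a pose out of reach is approached as far as the arm can. A call with a number of a shift or a turn outside -1 to 1 is refused whole. A call with a gripper value outside its range is refused whole. The fingers move at their own pace and stop on an object; "force" is the grip in N (left out, the last holds). Time passes only in rows, so rows that do not move let the fingers close. It gives the time, the measured TCP pose, the force and the opening at its end, in the units of the state.
- ctrl.sense(): the state, without advancing time (a new reading comes with each control period).
- ctrl.grab_frame(name): name is "scene" or "top"; returns a dict with "image" (420x560x3 uint8, red, green, blue), "camera_matrix" (3x3 intrinsics, pixels), "pose" (4x4, takes a point from camera to world coordinates). Camera axes: x right, y up, looking along -z (the intrinsics and any distortion apply to the point x, -y, -z); pixel columns grow to the right and rows downward; lengths in m; the calibration is good to about 2 mm. A picture is of the moment at which its call begins. There is no depth.
- ctrl.close_job(): hands the job in, once; it reports no verdict.
Trained networks look in a picture, given as the dict that the camera call returned (one of the last four; its "shot" number tells which), for a name from the list of things; names that differ only in an ending like _2 or _b are one class to them, and where a whole thing is asked for, a point or a joint stands for the part that bears it (a point fixed in the world has none). Each returns a list of dicts, best first, with "conf" (0 to 1); they miss things now and then, are a little off and sometimes report something else, mostly with a low value. They report only what shows in the picture. A call takes as long as a camera call.
- ctrl.regions_of(query, picture): "pixels" (420x560 bool, what is visible of it) and "extent" ([left, top, right, bottom] in pixels, round what is visible of it).
The state is a dict: "time": time; "joint_positions": joint angles; "dq": joint speeds; "joint_efforts": joint torques, N m; "ee_pos": TCP position; "tool_rot": TCP orientation; "ft_force": force on the tool from outside, world axes, zero at the start; "wrist_torque": the same for the moment, N m; "grip_width": finger opening in m.
Only numpy, scipy, OpenCV 4.12 (cv2) and the standard library are available. Lean on these libraries where they do the work, as an engineer would, in place of code of your own. Each camera call takes 0.05 s, during which the arm holds its last target.

## Working session

There is one attempt and no reset: what is moved stays moved. The work goes in short steps, Python scripts to look and compute and a tool call to move; the robot and the scene stay as the last step left them, time stands still between calls to the robot, and variables do not carry over. Pictures are saved under pics/ and viewed, and the job is handed in when it is done.

Besides the shell and the picture viewer there is one more tool, called after "Call:" as name(argument=value, ...), one argument or row to a line, values as JSON. play_rows: Moves the arm, as the interface text tells. Shifts and turns lie within -1 to 1; 1 stands for 250 mm of shift or pi rad of turn. Its arguments: {"type":"object","properties":{"steps":{"type":"array","items":{"type":"number"}},"force":{"type":"number"}},"required":["steps"]}

```bash
ls; mkdir -p pics; python3 - <<'E'
from bench import ctrl
import cv2,pickle
print(ctrl.sense(), ctrl.pinch_z)
for n in ("scene","top"):
    p=ctrl.grab_frame(n); print(n,p['camera_matrix'],p['pose'],[k for k in p],p['shot'])
    cv2.imwrite(f'pics/{n}0.png',p['image'][:,:,::-1]); pickle.dump(p,open(n+'0.pkl','wb'))
    for q in ('gauge','lock_ring','ring_mark','fence','shoe_last','glue_tin','spool','hammer'):
        print(q,[(r['conf'],r['extent']) for r in ctrl.regions_of(q,p)][:2])
E
```

```text
pics
{'time': 0.0, 'joint_positions': array([57.46135237, 27.37635133,  1.28288206, 89.17761912, -0.65906473,
       63.55756648, -4.76158926]), 'dq': array([-0.02199524, -0.0307116 , -0.04115314, -0.05298849, -0.04643626,
        0.01893933, -0.04159107]), 'joint_efforts': array([ 2.31116601e-04, -5.96451795e+01,  1.60783231e+00, -2.81192654e+01,
        1.24570553e-02,  9.45960899e-03,  3.03198567e-05]), 'ee_pos': array([ 0.29924849, -0.60439025,  0.2303253 ]), 'tool_rot': array([-1.79896229e+02,  8.94013934e-03,  2.63432568e+01]), 'ft_force': array([-1.28521251,  0.16412925, -1.03485968]), 'wrist_torque': array([-0.00740104,  0.03315213, -0.00884221]), 'grip_width': 0.08556121425764447} 0.0187
scene [[488.93718208   0.         282.47052321]
 [  0.         488.93718208 213.73888381]
 [  0.           0.           1.        ]] [[-0.16148263 -0.54802969  0.82072335  1.40531895]
 [ 0.98667808 -0.10629257  0.12315951  0.09733423]
 [ 0.01974173  0.82967786  0.55789329  0.62783806]
 [ 0.          0.          0.          1.        ]] ['image', 'camera_matrix', 'pose', 'shot'] 1
gauge [(0.9
[... 637 characters left out ...]
]
 [-9.99834608e-01  1.81827017e-02  3.83403494e-04 -5.16053868e-02]
 [ 3.05265815e-03  1.47003284e-01  9.89131293e-01  9.80600270e-01]
 [ 0.00000000e+00  0.00000000e+00  0.00000000e+00  1.00000000e+00]] ['image', 'camera_matrix', 'pose', 'shot'] 2
gauge [(0.76, [164.2, 164.4, 340.3, 321.3]), (0.49, [234.2, 210.9, 284.4, 265.0])]
lock_ring [(0.88, [234.1, 209.4, 286.7, 260.2])]
ring_mark [(0.89, [233.8, 212.9, 286.1, 261.8])]
fence [(0.89, [169.8, 206.8, 298.4, 309.5])]
shoe_last [(0.96, [318.1, 119.4, 404.3, 231.6]), (0.35, [167.4, 145.0, 204.0, 190.9])]
glue_tin [(0.87, [167.7, 147.7, 205.9, 192.0])]
spool [(0.63, [236.6, 128.1, 258.3, 161.7])]
hammer [(0.94, [238.8, 291.1, 378.1, 362.9])]
```

```bash
python3 - <<'E'
import cv2
for n,(a,b,c,d) in (('top',(110,390,150,430)),('scene',(150,320,150,400))):
    i=cv2.imread(f'pics/{n}0.png')[a:b,c:d]
    s=2.8 if n=='top' else 3.2
    i=cv2.resize(i,None,fx=2,fy=2,interpolation=cv2.INTER_CUBIC) if n=='top' else cv2.resize(i,None,fx=3.2,fy=3.2,interpolation=cv2.INTER_CUBIC)
    print(i.shape);cv2.imwrite(f'pics/{n}0z.png',i)
E
```

```text
(560, 560, 3)
(544, 800, 3)
```

View pics/top0.png

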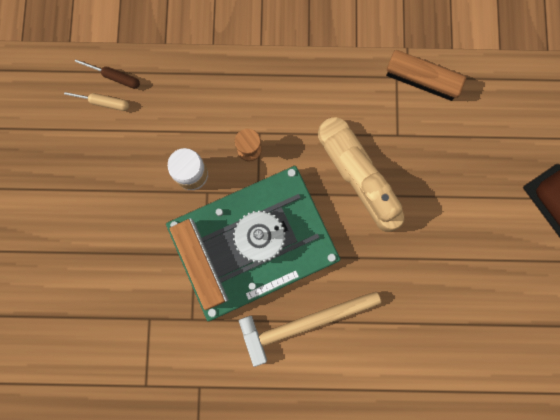

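View pics/scene0.png

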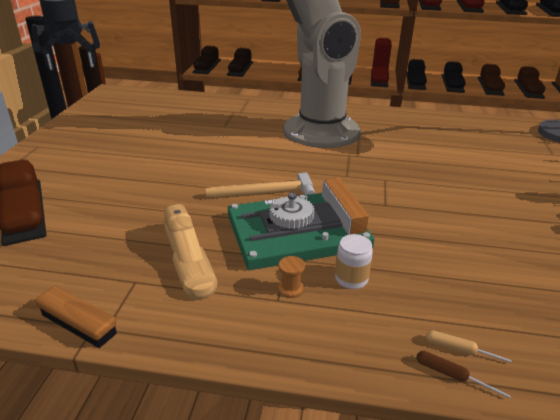

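```bash
sleep 1
```

```text
(no output)
```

View pics/top0z.png

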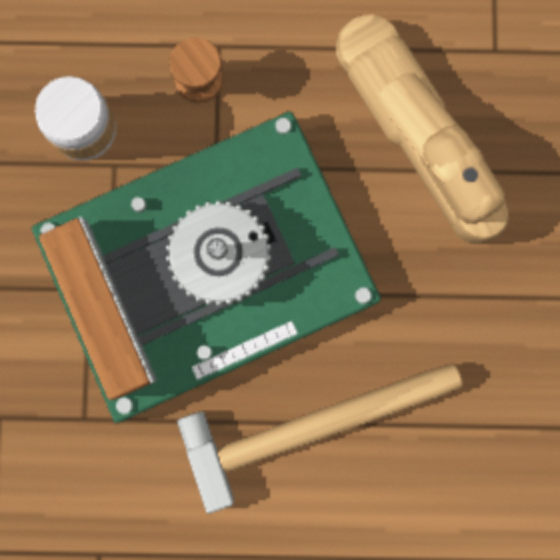

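View pics/scene0z.png

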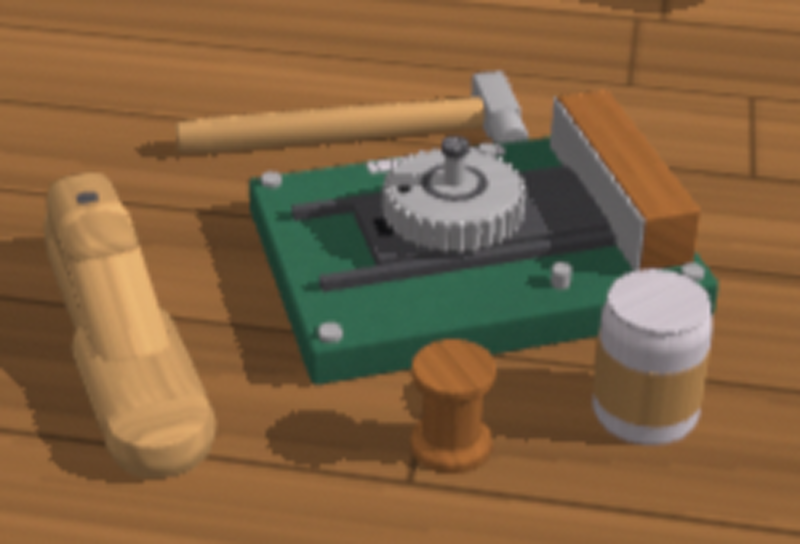

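The top view shows the ring centred near (259,236), with the black mark at (276,228). The fence block is on the left, at about (198,263). The hammer is below the gauge, the last is to the right, and the tin (186,167) and spool (247,144) are above it. Next I'll fit the gauge pose.

```bash
cat > h.py <<'E'
import numpy as np,cv2
def project(P,pic):
    T=np.linalg.inv(pic['pose']);P=np.atleast_2d(P)
    c=P@T[:3,:3].T+T[:3,3]; c=c*[1,-1,-1]
    u=c@pic['camera_matrix'].T; return u[:,:2]/u[:,2:]
def onplane(uv,z,pic):
    d=np.linalg.inv(pic['camera_matrix'])@[uv[0],uv[1],1]; d=pic['pose'][:3,:3]@(d*[1,-1,-1])
    o=pic['pose'][:3,3]; return o+d*(z-o[2])/d[2]
E
python3 - <<'E'
import numpy as np,pickle
from scipy.optimize import least_squares
from h import *
t=pickle.load(open('top0.pkl','rb'));s=pickle.load(open('scene0.pkl','rb'))
zt=lambda u,v:(150+(u+.5)/2-.5,110+(v+.5)/2-.5)
zs=lambda u,v:(150+(u+.5)/3.2-.5,150+(v+.5)/3.2-.5)
# own coords (m): base top corners, mark, stud
obs=[(t,(-.1,-.12,.03),zt(378,296)),(t,(.1,-.12,.03),zt(291,112)),(t,(.1,.15,.03),zt(34,230)),(t,(-.1,.15,.03),zt(116,420)),
(t,(0,-.034,.068),zt(254,236)),
(t,(.08,.14,.075),zt(41,237)),(t,(-.08,.14,.075),zt(108,398)),
(s,(.1,-.12,.03),zs(313,360)),(s,(-.1,-.12,.03),zs(250,184)),(s,(0,-.034,.068),zs(404,188)),(s,(.08,.14,.075),zs(697,210)),(s,(.08,.10,.075),zs(641,219))]
def f(p):
    c,sn=np.cos(p[2]),np.sin(p[2]);r=[]
    for pic,o,uv in obs:
        w=[p[0]+c*o[0]-sn*o[1],p[1]+sn*o[0]+c*o[1],o[2]]
        r+=list(project(w,pic)[0]-uv)
    return np.array(r)
p0=[.5,0,np.radians(25)]
r=least_squares(f,p0,loss='soft_l1');print(r.x,np.degrees(r.x[2]));print(f(r.x).reshape(-1,2).round(2))
for k in('t','s'):
    sub=[o for o in obs if o[0] is (t if k=='t' else s)]
    allo=obs;obs=sub;q=least_squares(f,p0);print(k,q.x[:2],np.degrees(q.x[2]));obs=allo
x=r.x;np.save('pose.npy',x)
# objects approx
for n,e,z in(('tin',(186,160),.085),('spool',(247.5,140),.062),('hammerhead',(252,340),.02),('handle end',(380,299),.015),('handle near',(262,341),.02),('last1',(332,130),.05),('last2',(390,220),.05)):
    w=onplane(e,z,t)[:2];c,sn=np.cos(x[2]),np.sin(x[2]);d=w-x[:2]
    print(n,w.round(3),'gauge',(c*d[0]+sn*d[1]).round(3),(-sn*d[0]+c*d[1]).round(3))
E
```

```text
[ 0.55286496 -0.01353688  0.45638646] 26.14901816454137
[[ 2.5   0.83]
 [-0.35 -2.71]
 [-2.7  -1.91]
 [-0.18  2.13]
 [-0.71 -0.76]
 [-2.19 -0.99]
 [ 0.84  1.51]
 [-1.18 -2.28]
 [-2.14 -2.02]
 [-0.8   0.76]
 [ 0.87 -0.38]
 [ 0.22 -0.27]]
t [ 0.55230687 -0.0143702 ] 25.859249316986382
s [ 0.55510092 -0.0122103 ] 26.553440464798594
tin [0.684 0.119] gauge 0.176 0.062
spool [0.729 0.012] gauge 0.17 -0.055
hammerhead [ 0.365 -0.004] gauge -0.164 0.091
handle end [ 0.443 -0.239] gauge -0.198 -0.154
handle near [ 0.364 -0.022] gauge -0.173 0.076
last1 [ 0.755 -0.145] gauge 0.124 -0.208
last2 [ 0.587 -0.252] gauge -0.075 -0.229
```

```bash
python3 - <<'E'
import numpy as np,pickle,cv2
from h import *
for n in('top','scene'):
    p=pickle.load(open(n+'0.pkl','rb'));im=p['image'].astype(int)
    hsv=cv2.cvtColor(p['image'],cv2.COLOR_RGB2HSV)
    m=((hsv[...,1]<40)&(hsv[...,2]>120)).astype(np.uint8)
    w=np.zeros_like(m); 
    x0,y0,x1,y1=(230,206,290,266) if n=='top' else (266,192,320,232)
    w[y0:y1,x0:x1]=m[y0:y1,x0:x1]
    nn,l,st,c=cv2.connectedComponentsWithStats(w)
    k=1+np.argmax(st[1:,4]);cs,_=cv2.findContours((l==k).astype(np.uint8),cv2.RETR_EXTERNAL,cv2.CHAIN_APPROX_NONE)
    h=cv2.convexHull(max(cs,key=len))
    print(n,st[k],cv2.minEnclosingCircle(h),cv2.fitEllipse(h))
    q=np.load('pose.npy')
    a=np.linspace(0,2*np.pi,60)
    for z in(.068,):
        r=project(np.c_[q[0]+.047*np.cos(a),q[1]+.047*np.sin(a),a*0+z],p);print('pred',r.min(0),r.max(0),r.mean(0))
    if n=='top': print(onplane(cv2.fitEllipse(h)[0],.0675,p))
E
```

```text
top [ 233  211   52   52 1564] ((258.60321044921875, 236.11517333984375), 26.132701873779297) ((258.4954833984375, 236.1201171875), (51.27884292602539, 51.89154815673828), 47.18171691894531)
pred [232.43609146 209.00740897] [285.08933369 261.39219728] [258.78811966 234.67213116]
[ 0.55091551 -0.01305618  0.0675    ]
scene [270 195  44  33 625] ((291.7441711425781, 211.0), 21.836055755615234) ((292.9822998046875, 209.7039337158203), (33.12715530395508, 43.16407775878906), 99.18246459960938)
pred [268.25963623 195.04983689] [313.08582768 219.56722738] [290.61806278 207.27800244]
```

Call:
play_rows(
  steps=[0, 0, 0, 0.1, -0.105, 0, 1, 0, 0, 0, 0.1, -0.105, 0, 1, 0, 0, 0, 0.1, -0.105, 0, 1, 0, 0, 0, 0.1, -0.105, 0, 1, 0, 0, 0, 0.1, -0.105, 0, 1, 0, 0, 0, 0.1, -0.105, 0, 1, 0, 0, 0, 0.1, -0.105, 0, 1, 0, 0, 0, 0.1, -0.105, 0, 1],
  force=60,
)

```text
time: 1.57
ee_pos: [0.3841, -0.327, 0.2296]
tool_rot: [179.6, 0.2, 25.4]
ft_force: [1.8, 0.6, 0.7]
grip_width: 0.0001
```

```bash
cat >> h.py <<'E'
from scipy.spatial.transform import Rotation as Ro
import json
C=np.array([.552,-.013]);YAW=np.radians(26.1)
def G2W(g): c,s=np.cos(YAW),np.sin(YAW);g=np.asarray(g,float);return np.array([C[0]+c*g[0]-s*g[1],C[1]+s*g[0]+c*g[1]])
def W2G(w): c,s=np.cos(YAW),np.sin(YAW);d=np.asarray(w)[:2]-C;return np.array([c*d[0]+s*d[1],-s*d[0]+c*d[1]])
def rows(wps,state,grip=1,yaw=26.1,nd=3):
    """wps: gauge x,y,z (m) list; straight rows, first row also straightens the tool"""
    p=np.array(state['ee_pos']);R=Ro.from_euler('xyz',state['tool_rot'],degrees=True)
    Rd=Ro.from_euler('xyz',[180,0,yaw],degrees=True);out=[]
    for g in wps:
        t=np.r_[G2W(g[:2]),g[2]];d=R.inv().apply(t-p)/.25
        rv=(R.inv()*Rd).as_rotvec()/np.pi
        out+=[round(float(v),nd)+0. for v in [*rv,*d]]+[grip]; p=t;R=Rd
    print(json.dumps(out))
E
python3 - <<'E'
from h import *;from bench import ctrl
s=ctrl.sense();g=W2G(s['ee_pos']);print(g)
a=np.r_[g,s['ee_pos'][2]];b=np.array([-.09,0,.19])
rows([a+(b-a)*i/8 for i in range(1,9)],s)
E
```

```text
[-0.28896569 -0.20811764]
[0.002, 0.001, -0.004, 0.098, -0.105, 0.019, 1, 0.0, 0.0, 0.0, 0.099, -0.104, 0.02, 1, 0.0, 0.0, 0.0, 0.099, -0.104, 0.02, 1, 0.0, 0.0, 0.0, 0.099, -0.104, 0.02, 1, 0.0, 0.0, 0.0, 0.099, -0.104, 0.02, 1, 0.0, 0.0, 0.0, 0.099, -0.104, 0.02, 1, 0.0, 0.0, 0.0, 0.099, -0.104, 0.02, 1, 0.0, 0.0, 0.0, 0.099, -0.104, 0.02, 1]
```

Call:
play_rows(
  steps=[0.002, 0.001, -0.004, 0.098, -0.105, 0.02, 1, 0, 0, 0, 0.1, -0.104, 0.02, 1, 0, 0, 0, 0.1, -0.104, 0.02, 1, 0, 0, 0, 0.1, -0.104, 0.02, 1, 0, 0, 0, 0.1, -0.104, 0.02, 1, 0, 0, 0, 0.1, -0.104, 0.02, 1, 0, 0, 0, 0.1, -0.104, 0.02, 1, 0, 0, 0, 0.1, -0.104, 0.02, 1],
)

```text
time: 2.23
ee_pos: [0.4756, -0.0395, 0.1917]
tool_rot: [179.6, -0.3, 26.0]
ft_force: [1.4, -0.3, -0.1]
grip_width: 0.0001
```

```bash
python3 - <<'E'
from h import *;from bench import ctrl
s=ctrl.sense();g=W2G(s['ee_pos']);print(g,s['ee_pos'],s['ft_force'],s['tool_rot'])
for n in('top','scene'):
    p=ctrl.grab_frame(n);cv2.imwrite(f'pics/{n}1.png',p['image'][:,:,::-1])
b=[-.09,0];z=s['ee_pos'][2]
rows([[*b,z-(z-.054)*i/5] for i in range(1,6)],s)
E
```

```text
[-0.08030711  0.00982524] [ 0.47555949 -0.0395069   0.19170591] [ 1.38366289 -0.29916078 -0.12401079] [179.55213408  -0.31041516  26.0384898 ]
[0.002, -0.002, 0.0, -0.039, 0.038, 0.11, 1, 0.0, 0.0, 0.0, 0.0, 0.0, 0.11, 1, 0.0, 0.0, 0.0, 0.0, 0.0, 0.11, 1, 0.0, 0.0, 0.0, 0.0, 0.0, 0.11, 1, 0.0, 0.0, 0.0, 0.0, 0.0, 0.11, 1]
```

View pics/top1.png

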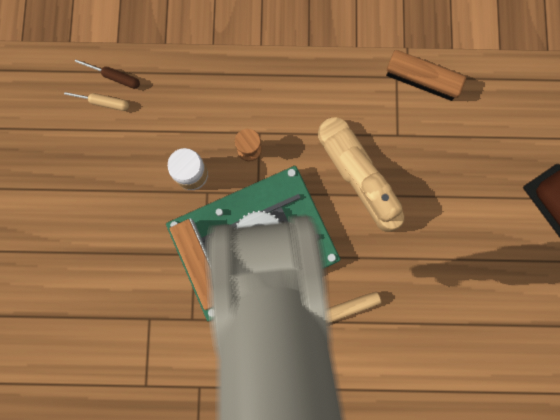

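View pics/scene1.png

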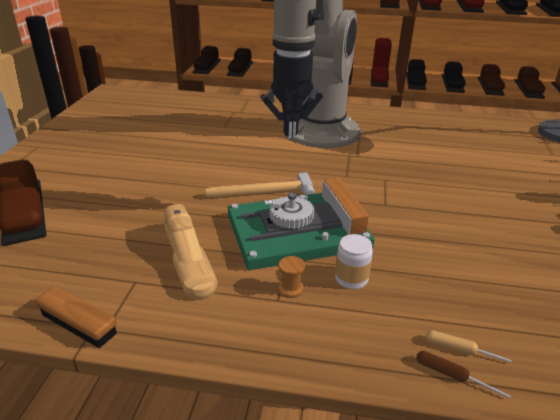

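The top view is blocked by the arm, but the scene view still shows the ring clearly with the mark at (276,209). The hand stands behind the gauge, high and clear. I'll descend beside the rim.

Call:
play_rows(
  steps=[0.002, -0.002, 0, -0.039, 0.038, 0.11, 1, 0, 0, 0, 0, 0, 0.11, 1, 0, 0, 0, 0, 0, 0.11, 1, 0, 0, 0, 0, 0, 0.11, 1, 0, 0, 0, 0, 0, 0.1, 1, 0, 0, 0, 0, 0, 0, 1],
)

```text
time: 2.83
ee_pos: [0.4778, -0.0467, 0.0554]
tool_rot: [179.7, -0.6, 26.9]
ft_force: [-0.4, -0.4, 0.4]
grip_width: 0.0001
```

```bash
python3 - <<'E'
from h import *;from bench import ctrl
s=ctrl.sense();g=W2G(s['ee_pos']);print(g,s['ee_pos'],s['ft_force'],s['tool_rot'],s['time'])
for n in('scene',):
    p=ctrl.grab_frame(n);cv2.imwrite(f'pics/{n}2.png',cv2.resize(p['image'][100:310,180:460,::-1],None,fx=2.8,fy=2.8,interpolation=cv2.INTER_CUBIC))
E
```

```text
[-0.08147496  0.00240268] [ 0.4777762  -0.04668635  0.05543297] [-0.36370727 -0.42413155  0.3701147 ] [179.74009707  -0.58322478  26.9442603 ] 2.8333
```

View pics/scene2.png

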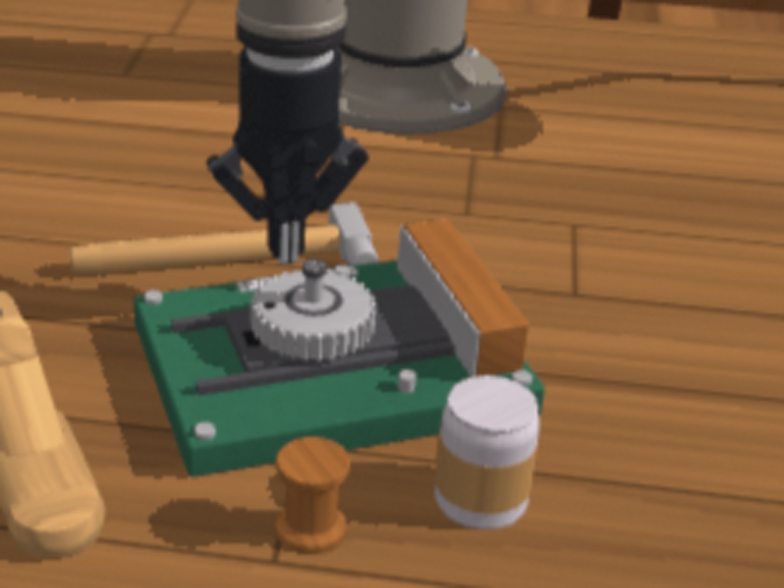

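Call:
play_rows(
  steps=[0, 0.002, 0.005, 0.012, -0.03, 0, 1, 0, 0, 0, 0.012, 0, 0, 1, 0, 0, 0, 0.012, 0, 0, 1, 0, 0, 0, 0.012, 0, 0, 1, 0, 0, 0, 0.012, 0, 0, 1, 0, 0, 0, 0.008, 0, 0, 1],
)

```text
time: 3.38
ee_pos: [0.4962, -0.0341, 0.0645]
tool_rot: [179.4, -1.5, 25.9]
ft_force: [-0.1, -0.5, -0.0]
grip_width: 0.0002
```

```bash
python3 - <<'E'
from h import *;from bench import ctrl
s=ctrl.sense();g=W2G(s['ee_pos']);print(g,s['ee_pos'],s['ft_force'],s['tool_rot'],s['time'])
E
```

```text
[-0.05935175  0.00558648] [ 0.49624278 -0.03409435  0.06446264] [-0.08233442 -0.47393582 -0.02295688] [179.39114987  -1.46901338  25.94763934] 3.3833
```

Call:
play_rows(
  steps=[0, 0.008, 0, 0, -0.015, 0.03, 1, 0, 0, 0, 0, 0, 0, 1],
)

```text
time: 3.55
ee_pos: [0.4969, -0.0309, 0.0582]
tool_rot: [179.3, -3.1, 26.0]
ft_force: [-0.7, 0.6, -0.7]
grip_width: 0.0
```

Call:
play_rows(
  steps=[0, 0, 0, 0, 0, 0, 1],
)

```text
time: 3.63
ee_pos: [0.4974, -0.0309, 0.0587]
tool_rot: [179.3, -3.1, 26.0]
ft_force: [-1.3, -0.6, 0.7]
grip_width: 0.0002
```

Call:
play_rows(
  steps=[0, 0, 0, 0, 0, 0, 1],
)

```text
time: 3.72
ee_pos: [0.4974, -0.0311, 0.0589]
tool_rot: [179.3, -3.1, 26.0]
ft_force: [0.5, -0.4, -1.0]
grip_width: 0.0001
```

```bash
python3 - <<'E'
from h import *;from bench import ctrl
for i in range(3):
    s=ctrl.sense();g=W2G(s['ee_pos']);print(g,s['ee_pos'],s['ft_force'],s['tool_rot'],s['time'])
    ctrl.grab_frame('scene')
E
```

```text
[-0.05695996  0.00774861] [ 0.49743947 -0.03110045  0.05891138] [ 0.46848553 -0.43539711 -0.95302394] [179.26788581  -3.0699948   25.96989119] 3.7167
[-0.05675327  0.00766728] [ 0.49766086 -0.03108255  0.05898546] [-0.11972566  0.06345982 -0.19373068] [179.26107545  -3.08852227  25.9679778 ] 3.7667
[-0.05679572  0.00774122] [ 0.49759021 -0.03103483  0.05892035] [ 0.35977276  0.40519428 -1.51576979] [179.26541317  -3.0892883   25.96873705] 3.8167
```

```bash
python3 - <<'E'
from h import *;from bench import ctrl
s=ctrl.sense();g=W2G(s['ee_pos'])
rows([[-.056,.012,.053],[-.055,.012,.053],[-.054,.012,.053],[-.053,.012,.053]],s)
E
```

```text
[0.004, -0.017, -0.001, 0.002, -0.017, 0.023, 1, 0.0, 0.0, 0.0, 0.004, 0.0, 0.0, 1, 0.0, 0.0, 0.0, 0.004, 0.0, 0.0, 1, 0.0, 0.0, 0.0, 0.004, 0.0, 0.0, 1]
```

Call:
play_rows(
  steps=[0.004, -0.017, 0, 0.002, -0.017, 0.023, 1, 0, 0, 0, 0.004, 0, 0, 1, 0, 0, 0, 0.004, 0, 0, 1],
)

```text
time: 4.12
ee_pos: [0.4964, -0.0276, 0.0529]
tool_rot: [180.0, 0.3, 25.9]
ft_force: [-5.5, -3.6, 4.9]
grip_width: 0.0
```

```bash
cat > st.py <<'E'
from h import *;from bench import ctrl
s=ctrl.sense();g=W2G(s['ee_pos']);c,n=np.cos(YAW),np.sin(YAW);f=s['ft_force']
print('g',(g*1000).round(1),'z',(s['ee_pos'][2]*1000).round(1),'Fg',[round(c*f[0]+n*f[1],1),round(-n*f[0]+c*f[1],1),round(f[2],1)],'rot',s['tool_rot'].round(2),s['time'])
E
python3 st.py
```

```text
g [-56.4  11.3] z 52.9 Fg [np.float64(-6.5), np.float64(-0.8), np.float64(4.9)] rot [179.99   0.28  25.86] 4.1167
```

Call:
play_rows(
  steps=[0, 0, 0, 0.008, 0.02, 0, 1, 0, 0, 0, 0.008, 0.02, 0, 1, 0, 0, 0, 0.008, 0.02, 0, 1, 0, 0, 0, 0.008, 0.02, 0, 1],
)

```text
time: 4.45
ee_pos: [0.5028, -0.0435, 0.0516]
tool_rot: [-179.7, 1.1, 26.0]
ft_force: [-3.8, -0.7, 2.7]
grip_width: -0.0001
```

```bash
python3 st.py; cat > look.py <<'E'
import sys
from h import *;from bench import ctrl
p=ctrl.grab_frame('scene');n=sys.argv[1]
cv2.imwrite(f'pics/{n}.png',cv2.resize(p['image'][160:260,220:380,::-1],None,fx=4,fy=4,interpolation=cv2.INTER_CUBIC))
# mark candidates: dark blobs in the ring's top face ; angle in the gauge frame
z=float(sys.argv[2]) if len(sys.argv)>2 else .068
a=np.linspace(0,2*np.pi,361)[:-1]
g=np.zeros((360,2));P=np.array([np.r_[G2W([.034*np.cos(t),.034*np.sin(t)]),z] for t in a])
uv=project(P,p);gray=cv2.cvtColor(p['image'],cv2.COLOR_RGB2GRAY).astype(np.float32)
v=cv2.remap(gray,uv[:,0].astype(np.float32),uv[:,1].astype(np.float32),cv2.INTER_LINEAR).ravel()
k=np.argsort(v)[:12];print('darkest gauge angles',sorted(k.tolist()),v[k].round(0).tolist()[:4])
E
python3 look.py r1
```

```text
g [-57.6  -5.7] z 51.6 Fg [np.float64(-3.7), np.float64(1.1), np.float64(2.7)] rot [-179.73    1.13   25.95] 4.45
darkest gauge angles [157, 158, 159, 160, 161, 162, 163, 164, 165, 166, 167, 168] [51.0, 51.0, 51.0, 51.0]
```

View pics/r1.png

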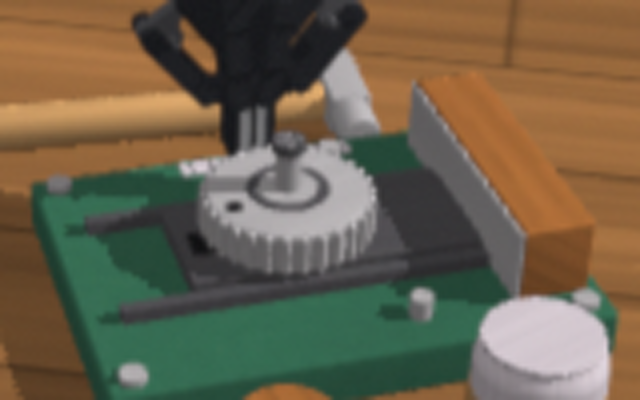

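```bash
cat > ang.py <<'E'
import sys
from h import *;import pickle
p=pickle.load(open('scene0.pkl','rb'))
u,v,z=map(float,sys.argv[1:4])
w=onplane((220+(u+.5)/4-.5,160+(v+.5)/4-.5),z,p);g=W2G(w);print(g.round(4),'ang',np.degrees(np.arctan2(g[1],g[0])).round(1))
E
python3 ang.py 235 207 .068; python3 - <<'E'
# initial mark in scene0z (x3.2, offset 150)
from h import *;import pickle
p=pickle.load(open('scene0.pkl','rb'))
w=onplane((150+404.5/3.2-.5,150+188.5/3.2-.5),.068,p);g=W2G(w);print(g)
E
```

```text
[ 0.0103 -0.0306] ang -71.4
[-0.00177875 -0.03244507]
```

The ring turns with the finger without slipping: the mark is at zoom (235,207), about +20°. I'll generate the rim-following rows now.

```bash
cat > roll.py <<'E'
import sys
from h import *;from bench import ctrl
# roll.py step_mm n z_target push_mm
step,n,zt,push=[float(x) for x in sys.argv[1:5]];n=int(n)
a,b,R=10.5,14.,46.5
eff=.9
s=ctrl.sense();g=W2G(s['ee_pos'])*1000
def near(p):
    c=np.array([np.clip(p[0],-a,a),np.clip(p[1],-b,b)]);d=p-c
    nn=d/np.linalg.norm(d);return c+R*nn,nn
Rm=Ro.from_euler('xyz',s['tool_rot'],degrees=True);Rd=Ro.from_euler('xyz',[180,0,26.1],degrees=True)
p=g.copy();out=[];dz0=(zt-s['ee_pos'][2]*1000)
for i in range(n):
    _,nn=near(p); t=np.array([-nn[1],nn[0]])
    q,nq=near(p+t*step)
    tan=q-near(p)[0]; tan*=step/np.linalg.norm(tan)
    cmd=tan-push*(nn+nq)/2
    dw=np.r_[np.array([[np.cos(YAW),-np.sin(YAW)],[np.sin(YAW),np.cos(YAW)]])@cmd,np.clip(dz0,-6,6)/n]
    Ruse=Rm if i==0 else Rd
    d=Ruse.inv().apply(dw)/250
    rv=(Rm.inv()*Rd).as_rotvec()/np.pi*(1 if i==0 else 0)
    out+=[round(float(v),3)+0. for v in [*rv,*d]]+[1]
    p=near(p+tan*eff)[0]
print('from',g.round(1),'to about',p.round(1));print(json.dumps(out))
E
python3 roll.py 8 8 53 2.5
```

```text
from [-57.3  -7. ] to about [-32.  -55.2]
[-0.001, 0.006, -0.001, 0.01, 0.032, -0.001, 1, 0.0, 0.0, 0.0, 0.013, 0.031, -0.001, 1, 0.0, 0.0, 0.0, 0.017, 0.029, -0.001, 1, 0.0, 0.0, 0.0, 0.022, 0.026, -0.001, 1, 0.0, 0.0, 0.0, 0.025, 0.022, -0.001, 1, 0.0, 0.0, 0.0, 0.028, 0.018, -0.001, 1, 0.0, 0.0, 0.0, 0.031, 0.013, -0.001, 1, 0.0, 0.0, 0.0, 0.032, 0.008, -0.001, 1]
```

Call:
play_rows(
  steps=[0, 0.006, 0, 0.01, 0.032, 0, 1, 0, 0, 0, 0.013, 0.031, 0, 1, 0, 0, 0, 0.017, 0.029, 0, 1, 0, 0, 0, 0.022, 0.026, 0, 1, 0, 0, 0, 0.025, 0.022, 0, 1, 0, 0, 0, 0.028, 0.018, 0, 1],
)

```text
time: 5.0
ee_pos: [0.5435, -0.0741, 0.0514]
tool_rot: [-179.9, 0.5, 25.7]
ft_force: [-2.5, -2.3, 2.6]
grip_width: 0.0001
```

```bash
python3 st.py; python3 look.py r2; python3 roll.py 8 8 53 2.5
```

```text
g [-34.5 -51.1] z 51.4 Fg [np.float64(-3.3), np.float64(-1.0), np.float64(2.6)] rot [-179.86    0.52   25.71] 5.0
darkest gauge angles [157, 158, 159, 160, 161, 162, 163, 164, 165, 166, 167, 168] [51.0, 51.0, 51.0, 52.0]
from [-32.3 -52.2] to about [ 23.3 -58.7]
[0.0, 0.002, -0.002, 0.033, 0.004, -0.001, 1, 0.0, 0.0, 0.0, 0.033, -0.001, -0.001, 1, 0.0, 0.0, 0.0, 0.033, -0.006, -0.001, 1, 0.0, 0.0, 0.0, 0.032, -0.01, -0.001, 1, 0.0, 0.0, 0.0, 0.032, -0.01, -0.001, 1, 0.0, 0.0, 0.0, 0.032, -0.01, -0.001, 1, 0.0, 0.0, 0.0, 0.031, -0.012, -0.001, 1, 0.0, 0.0, 0.0, 0.029, -0.016, -0.001, 1]
```

View pics/r2.png

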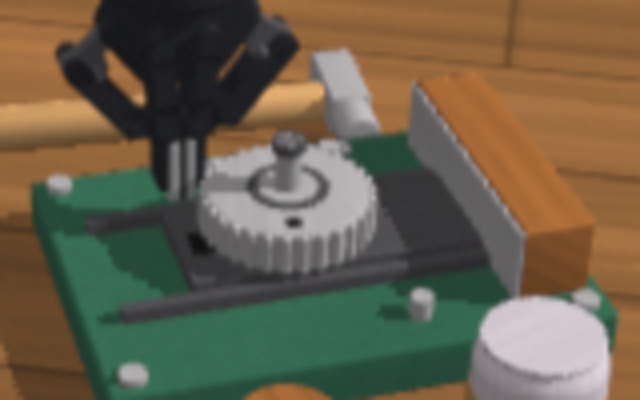

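Call:
play_rows(
  steps=[0, 0.002, -0.002, 0.033, 0.004, 0, 1, 0, 0, 0, 0.033, -0.001, 0, 1, 0, 0, 0, 0.033, -0.006, 0, 1, 0, 0, 0, 0.032, -0.01, 0, 1, 0, 0, 0, 0.032, -0.01, 0, 1, 0, 0, 0, 0.032, -0.01, 0, 1, 0, 0, 0, 0.031, -0.012, 0, 1],
)

```text
time: 5.63
ee_pos: [0.601, -0.0521, 0.0528]
tool_rot: [179.2, -0.3, 25.4]
ft_force: [-0.4, -1.4, 0.3]
grip_width: -0.0005
```

```bash
python3 ang.py 293 223 .068;python3 st.py; python3 look.py r3; python3 roll.py 8 8 54 2.5
```

```text
[ 0.0322 -0.0062] ang -10.9
g [ 26.8 -56.7] z 52.8 Fg [np.float64(-0.9), np.float64(-1.1), np.float64(0.3)] rot [179.15  -0.33  25.4 ] 5.6333
darkest gauge angles [208, 209, 210, 211, 212, 213, 214, 215, 216, 217, 218, 219] [28.0, 28.0, 28.0, 28.0]
from [ 29.4 -55. ] to about [57. -9.]
[0.004, -0.003, -0.003, 0.023, -0.025, -0.001, 1, 0.0, 0.0, 0.0, 0.019, -0.028, 0.0, 1, 0.0, 0.0, 0.0, 0.014, -0.03, 0.0, 1, 0.0, 0.0, 0.0, 0.009, -0.032, 0.0, 1, 0.0, 0.0, 0.0, 0.004, -0.033, 0.0, 1, 0.0, 0.0, 0.0, -0.001, -0.034, 0.0, 1, 0.0, 0.0, 0.0, -0.006, -0.033, 0.0, 1, 0.0, 0.0, 0.0, -0.01, -0.032, 0.0, 1]
```

View pics/r3.png

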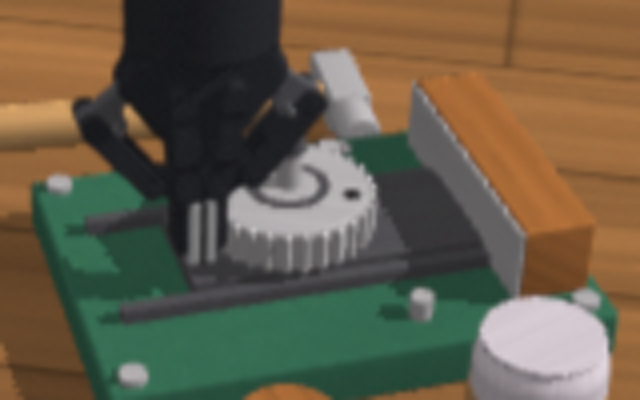

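Call:
play_rows(
  steps=[0.004, -0.003, -0.003, 0.023, -0.025, 0, 1, 0, 0, 0, 0.019, -0.028, 0, 1, 0, 0, 0, 0.014, -0.03, 0, 1, 0, 0, 0, 0.009, -0.032, 0, 1, 0, 0, 0, 0.004, -0.033, 0, 1, 0, 0, 0, -0.001, -0.034, 0, 1, 0, 0, 0, -0.006, -0.033, 0, 1],
)

```text
time: 6.27
ee_pos: [0.6038, 0.0129, 0.0555]
tool_rot: [179.7, -1.1, 26.2]
ft_force: [3.8, -0.6, 0.4]
grip_width: 0.0001
```

```bash
python3 ang.py 352 195 .07;python3 st.py; python3 look.py r4; python3 roll.py 8 8 55 2.5
```

```text
[0.0182 0.0305] ang 59.2
g [57.9  0.4] z 55.5 Fg [np.float64(3.1), np.float64(-2.3), np.float64(0.4)] rot [179.68  -1.06  26.22] 6.2667
darkest gauge angles [88, 89, 90, 91, 92, 93, 94, 95, 96, 97, 111, 155] [24.0, 24.0, 24.0, 24.0]
from [57.8  3. ] to about [35.5 53.2]
[0.001, -0.006, 0.001, -0.01, -0.032, 0.0, 1, 0.0, 0.0, 0.0, -0.011, -0.032, 0.0, 1, 0.0, 0.0, 0.0, -0.015, -0.03, 0.0, 1, 0.0, 0.0, 0.0, -0.019, -0.027, 0.0, 1, 0.0, 0.0, 0.0, -0.023, -0.024, 0.0, 1, 0.0, 0.0, 0.0, -0.027, -0.02, 0.0, 1, 0.0, 0.0, 0.0, -0.03, -0.016, 0.0, 1, 0.0, 0.0, 0.0, -0.032, -0.011, 0.0, 1]
```

View pics/r4.png

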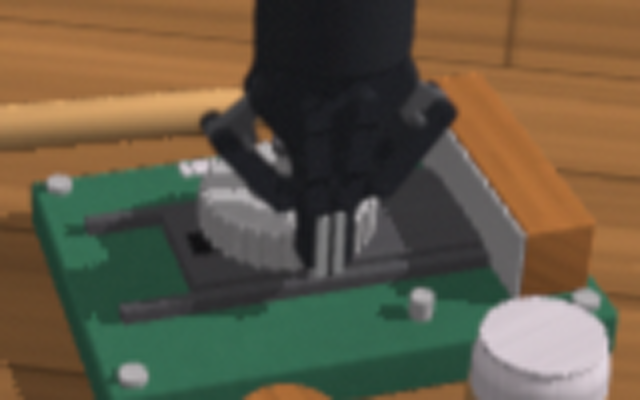

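Call:
play_rows(
  steps=[0, -0.006, 0, -0.01, -0.032, 0, 1, 0, 0, 0, -0.011, -0.032, 0, 1, 0, 0, 0, -0.015, -0.03, 0, 1, 0, 0, 0, -0.019, -0.027, 0, 1, 0, 0, 0, -0.023, -0.024, 0, 1, 0, 0, 0, -0.027, -0.02, 0, 1, 0, 0, 0, -0.03, -0.016, 0, 1],
)

```text
time: 6.9
ee_pos: [0.5507, 0.0464, 0.0569]
tool_rot: [179.8, -0.3, 26.5]
ft_force: [2.9, 0.5, 1.3]
grip_width: -0.0004
```

```bash
python3 st.py; python3 look.py r5; python3 roll.py 8 8 55.5 2.5
```

```text
g [25.  53.9] z 56.9 Fg [np.float64(2.9), np.float64(-0.8), np.float64(1.3)] rot [179.78  -0.33  26.53] 6.9
darkest gauge angles [155, 156, 157, 158, 159, 160, 161, 162, 163, 164, 165, 166] [48.0, 49.0, 49.0, 50.0]
from [22.7 54.7] to about [-33.3  54.5]
[0.001, -0.001, 0.002, -0.033, 0.003, 0.0, 1, 0.0, 0.0, 0.0, -0.033, 0.009, 0.001, 1, 0.0, 0.0, 0.0, -0.032, 0.01, 0.001, 1, 0.0, 0.0, 0.0, -0.032, 0.01, 0.001, 1, 0.0, 0.0, 0.0, -0.032, 0.01, 0.001, 1, 0.0, 0.0, 0.0, -0.03, 0.014, 0.001, 1, 0.0, 0.0, 0.0, -0.028, 0.019, 0.001, 1, 0.0, 0.0, 0.0, -0.025, 0.023, 0.001, 1]
```

View pics/r5.png

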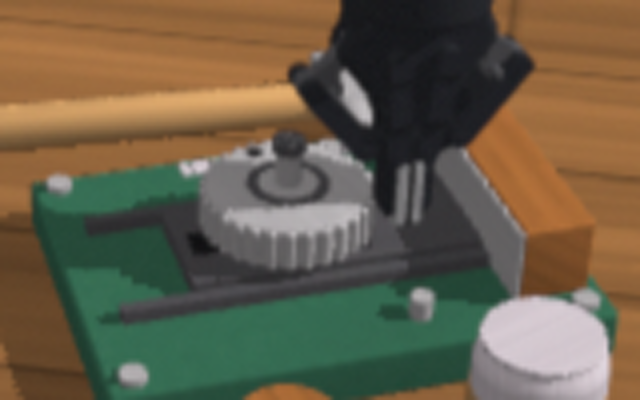

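Call:
play_rows(
  steps=[0, 0, 0.002, -0.033, 0.003, 0, 1, 0, 0, 0, -0.033, 0.009, 0, 1, 0, 0, 0, -0.032, 0.01, 0, 1, 0, 0, 0, -0.032, 0.01, 0, 1, 0, 0, 0, -0.032, 0.01, 0, 1, 0, 0, 0, -0.03, 0.014, 0, 1, 0, 0, 0, -0.028, 0.019, 0, 1],
)

```text
time: 7.53
ee_pos: [0.4999, 0.0169, 0.0566]
tool_rot: [-179.3, -0.4, 26.8]
ft_force: [1.0, 2.1, 1.3]
grip_width: -0.0
```

```bash
python3 ang.py 255 152 .0715; python3 st.py; python3 look.py r6; python3 roll.py 8 8 56 2.5
```

```text
[-0.033  -0.0068] ang -168.4
g [-33.7  49.7] z 56.6 Fg [np.float64(1.9), np.float64(1.4), np.float64(1.3)] rot [-179.35   -0.38   26.8 ] 7.5333
darkest gauge angles [158, 159, 160, 161, 162, 163, 164, 165, 166, 167, 251, 252] [51.0, 51.0, 51.0, 51.0]
from [-35.9  48.1] to about [-57.   -1.1]
[-0.003, -0.001, 0.003, -0.017, 0.029, 0.0, 1, 0.0, 0.0, 0.0, -0.012, 0.031, 0.0, 1, 0.0, 0.0, 0.0, -0.007, 0.033, 0.0, 1, 0.0, 0.0, 0.0, -0.002, 0.033, 0.0, 1, 0.0, 0.0, 0.0, 0.003, 0.033, 0.0, 1, 0.0, 0.0, 0.0, 0.008, 0.033, 0.0, 1, 0.0, 0.0, 0.0, 0.01, 0.032, 0.0, 1, 0.0, 0.0, 0.0, 0.01, 0.032, 0.0, 1]
```

View pics/r6.png

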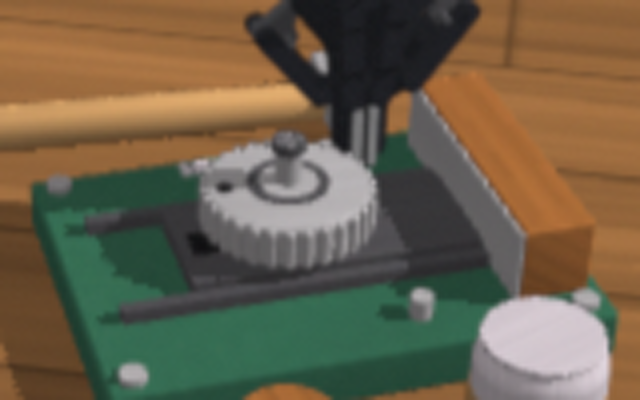

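Call:
play_rows(
  steps=[-0.003, 0, 0.003, -0.017, 0.029, 0, 1, 0, 0, 0, -0.012, 0.031, 0, 1, 0, 0, 0, -0.007, 0.033, 0, 1, 0, 0, 0, -0.002, 0.033, 0, 1, 0, 0, 0, 0.003, 0.033, 0, 1, 0, 0, 0, 0.008, 0.033, 0, 1, 0, 0, 0, 0.01, 0.032, 0, 1, 0, 0, 0, 0.01, 0.032, 0, 1],
)

```text
time: 8.25
ee_pos: [0.5089, -0.054, 0.0522]
tool_rot: [-179.5, 1.7, 25.7]
ft_force: [-2.2, 0.9, 0.9]
grip_width: -0.0001
```

```bash
python3 ang.py 225 186 .072; python3 st.py; python3 look.py r7; python3 roll.py 8 8 57 2.5
```

```text
[-0.0043 -0.0318] ang -97.7
g [-56.7 -17.9] z 52.2 Fg [np.float64(-1.5), np.float64(1.8), np.float64(0.9)] rot [-179.54    1.67   25.68] 8.25
darkest gauge angles [157, 158, 159, 160, 161, 162, 163, 164, 165, 166, 167, 168] [51.0, 51.0, 51.0, 51.0]
from [-55.9 -20.2] to about [-19.3 -59.7]
[-0.002, 0.009, -0.003, 0.017, 0.029, -0.003, 1, 0.0, 0.0, 0.0, 0.021, 0.026, -0.002, 1, 0.0, 0.0, 0.0, 0.025, 0.022, -0.002, 1, 0.0, 0.0, 0.0, 0.028, 0.018, -0.002, 1, 0.0, 0.0, 0.0, 0.031, 0.014, -0.002, 1, 0.0, 0.0, 0.0, 0.032, 0.009, -0.002, 1, 0.0, 0.0, 0.0, 0.033, 0.004, -0.002, 1, 0.0, 0.0, 0.0, 0.033, -0.001, -0.002, 1]
```

View pics/r7.png

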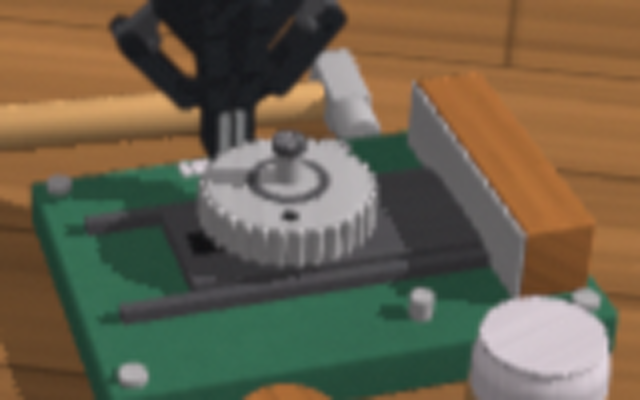

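Call:
play_rows(
  steps=[-0.002, 0.009, -0.003, 0.017, 0.029, -0.003, 1, 0, 0, 0, 0.021, 0.026, -0.003, 1, 0, 0, 0, 0.025, 0.022, -0.003, 1, 0, 0, 0, 0.028, 0.018, -0.003, 1, 0, 0, 0, 0.031, 0.014, -0.003, 1, 0, 0, 0, 0.032, 0.009, -0.003, 1, 0, 0, 0, 0.033, 0.004, -0.002, 1, 0, 0, 0, 0.033, -0.001, -0.002, 1],
)

```text
time: 8.97
ee_pos: [0.5775, -0.0678, 0.0558]
tool_rot: [179.8, 0.4, 25.6]
ft_force: [-0.2, -3.4, -1.9]
grip_width: 0.0004
```

```bash
python3 ang.py 291 216 .073; python3 st.py; python3 look.py r8; python3 roll.py 8 8 58 2.5
```

```text
[ 0.0328 -0.0076] ang -13.1
g [ -1.2 -60.5] z 55.8 Fg [np.float64(-1.7), np.float64(-3.0), np.float64(-1.9)] rot [179.76   0.4   25.61] 8.9667
darkest gauge angles [72, 73, 158, 159, 160, 161, 162, 163, 164, 165, 166, 167] [51.0, 51.0, 51.0, 52.0]
from [  1.5 -60.2] to about [ 50.8 -37.2]
[0.001, 0.001, -0.002, 0.032, -0.01, -0.001, 1, 0.0, 0.0, 0.0, 0.031, -0.012, -0.001, 1, 0.0, 0.0, 0.0, 0.029, -0.016, -0.001, 1, 0.0, 0.0, 0.0, 0.026, -0.021, -0.001, 1, 0.0, 0.0, 0.0, 0.023, -0.024, -0.001, 1, 0.0, 0.0, 0.0, 0.019, -0.028, -0.001, 1, 0.0, 0.0, 0.0, 0.014, -0.03, -0.001, 1, 0.0, 0.0, 0.0, 0.01, -0.032, -0.001, 1]
```

View pics/r8.png

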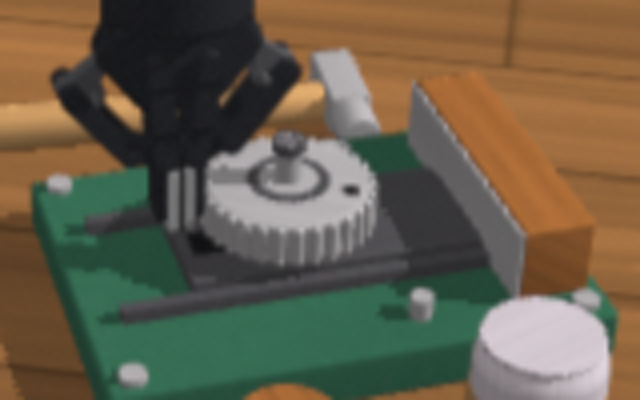

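Call:
play_rows(
  steps=[0, 0, -0.002, 0.032, -0.01, -0.001, 1, 0, 0, 0, 0.031, -0.012, -0.001, 1, 0, 0, 0, 0.029, -0.016, -0.001, 1, 0, 0, 0, 0.026, -0.021, -0.001, 1, 0, 0, 0, 0.023, -0.024, -0.001, 1, 0, 0, 0, 0.019, -0.028, -0.001, 1, 0, 0, 0, 0.014, -0.03, -0.001, 1, 0, 0, 0, 0.01, -0.032, -0.001, 1],
)

```text
time: 9.68
ee_pos: [0.6106, -0.0021, 0.0597]
tool_rot: [179.5, -0.3, 26.0]
ft_force: [1.4, -0.4, -0.7]
grip_width: 0.0001
```

```bash
python3 ang.py 351 190 .0735; python3 st.py; python3 look.py r9; python3 roll.py 8 8 58.5 2.5
```

```text
[0.0186 0.0297] ang 57.9
g [ 57.4 -16. ] z 59.7 Fg [np.float64(1.0), np.float64(-1.0), np.float64(-0.7)] rot [179.51  -0.34  26.01] 9.6833
darkest gauge angles [142, 143, 144, 145, 146, 147, 330, 331, 332, 333, 334, 335] [25.0, 25.0, 25.0, 25.0]
from [ 58.2 -12.9] to about [47.2 42.6]
[0.002, -0.002, 0.0, -0.01, -0.032, 0.0, 1, 0.0, 0.0, 0.0, -0.01, -0.032, 0.001, 1, 0.0, 0.0, 0.0, -0.01, -0.032, 0.001, 1, 0.0, 0.0, 0.0, -0.01, -0.032, 0.001, 1, 0.0, 0.0, 0.0, -0.014, -0.03, 0.001, 1, 0.0, 0.0, 0.0, -0.018, -0.028, 0.001, 1, 0.0, 0.0, 0.0, -0.023, -0.025, 0.001, 1, 0.0, 0.0, 0.0, -0.026, -0.021, 0.001, 1]
```

View pics/r9.png

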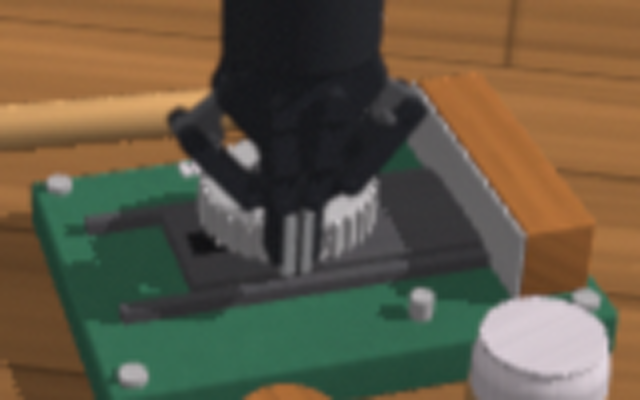

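Call:
play_rows(
  steps=[0.002, -0.002, 0, -0.01, -0.032, 0, 1, 0, 0, 0, -0.01, -0.032, 0.001, 1, 0, 0, 0, -0.01, -0.032, 0.001, 1, 0, 0, 0, -0.01, -0.032, 0.001, 1, 0, 0, 0, -0.014, -0.03, 0.001, 1, 0, 0, 0, -0.018, -0.028, 0.001, 1, 0, 0, 0, -0.023, -0.025, 0.001, 1, 0, 0, 0, -0.026, -0.021, 0.001, 1],
)

```text
time: 10.4
ee_pos: [0.5559, 0.0487, 0.0598]
tool_rot: [-179.9, -0.5, 26.4]
ft_force: [0.7, 0.0, 0.4]
grip_width: -0.0002
```

```bash
python3 st.py; python3 look.py r10; python3 roll.py 8 8 59 2.5
```

```text
g [30.6 53.7] z 59.8 Fg [np.float64(0.6), np.float64(-0.3), np.float64(0.4)] rot [-179.91   -0.49   26.44] 10.4
darkest gauge angles [155, 156, 157, 158, 159, 160, 161, 162, 163, 164, 165, 166] [50.0, 50.0, 50.0, 50.0]
from [28.7 54.9] to about [-27.6  57.2]
[-0.001, -0.002, 0.002, -0.033, -0.001, 0.0, 1, 0.0, 0.0, 0.0, -0.033, 0.004, 0.0, 1, 0.0, 0.0, 0.0, -0.032, 0.009, 0.0, 1, 0.0, 0.0, 0.0, -0.032, 0.01, 0.0, 1, 0.0, 0.0, 0.0, -0.032, 0.01, 0.0, 1, 0.0, 0.0, 0.0, -0.032, 0.011, 0.0, 1, 0.0, 0.0, 0.0, -0.03, 0.015, 0.0, 1, 0.0, 0.0, 0.0, -0.028, 0.019, 0.0, 1]
```

View pics/r10.png

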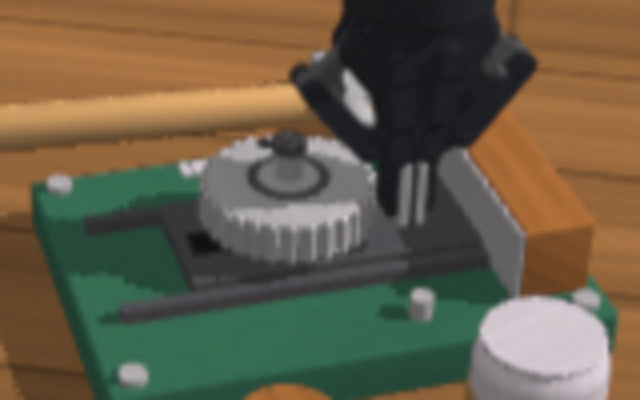

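Call:
play_rows(
  steps=[0, -0.002, 0.002, -0.033, 0.002, 0, 1, 0, 0, 0, -0.033, 0.006, 0, 1, 0, 0, 0, -0.032, 0.009, 0, 1, 0, 0, 0, -0.032, 0.01, 0, 1, 0, 0, 0, -0.032, 0.01, 0, 1, 0, 0, 0, -0.032, 0.011, 0, 1, 0, 0, 0, -0.03, 0.015, 0, 1, 0, 0, 0, -0.028, 0.019, 0, 1],
)

```text
time: 11.12
ee_pos: [0.5005, 0.0159, 0.0598]
tool_rot: [-179.0, -0.5, 26.8]
ft_force: [0.8, 2.0, 1.6]
grip_width: -0.0001
```

```bash
python3 ang.py 267 143 .075;python3 st.py; python3 look.py r11; python3 roll.py 8 8 59 2.5
```

```text
[-0.0347  0.0004] ang 179.3
g [-33.6  48.6] z 59.8 Fg [np.float64(1.5), np.float64(1.4), np.float64(1.6)] rot [-179.     -0.46   26.8 ] 11.1167
darkest gauge angles [160, 161, 162, 163, 164, 165, 166, 167, 231, 232, 233, 234] [50.0, 50.0, 50.0, 51.0]
from [-35.7  46.9] to about [-57.   -1.9]
[-0.005, -0.002, 0.003, -0.017, 0.029, 0.0, 1, 0.0, 0.0, 0.0, -0.012, 0.031, 0.0, 1, 0.0, 0.0, 0.0, -0.007, 0.033, 0.0, 1, 0.0, 0.0, 0.0, -0.002, 0.033, 0.0, 1, 0.0, 0.0, 0.0, 0.004, 0.033, 0.0, 1, 0.0, 0.0, 0.0, 0.009, 0.033, 0.0, 1, 0.0, 0.0, 0.0, 0.01, 0.032, 0.0, 1, 0.0, 0.0, 0.0, 0.01, 0.032, 0.0, 1]
```

View pics/r11.png

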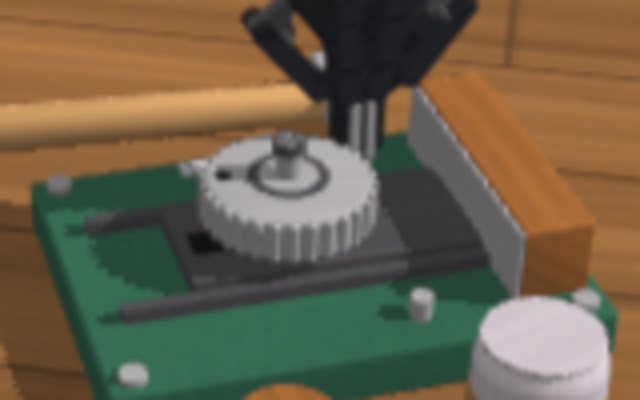

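```bash
python3 ang.py 223 174 .0758
```

```text
[-0.01   -0.0313] ang -107.7
```

Call:
play_rows(
  steps=[-0.005, -0.002, 0.003, -0.017, 0.029, 0, 1, 0, 0, 0, -0.012, 0.031, 0, 1, 0, 0, 0, -0.04, 0, 0, 1, 0, 0, 0, -0.05, 0, 0, 1, 0, 0, 0, -0.03, 0, 0, 1],
)

```text
time: 11.58
ee_pos: [0.4664, -0.0213, 0.0587]
tool_rot: [-180.0, 0.6, 25.8]
ft_force: [-0.3, 0.1, -0.4]
grip_width: -0.0
```

```bash
python3 st.py; python3 look.py r12
```

```text
g [-80.5  30.2] z 58.7 Fg [np.float64(-0.3), np.float64(0.2), np.float64(-0.4)] rot [-179.96    0.6    25.79] 11.5833
darkest gauge angles [157, 158, 159, 160, 161, 162, 163, 164, 165, 166, 167, 168] [51.0, 51.0, 51.0, 52.0]
```

View pics/r12.png

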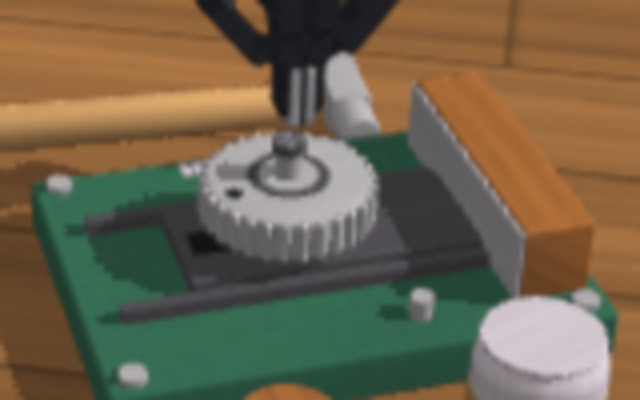

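```bash
python3 ang.py 234 193 .076; python3 - <<'E'
from h import *;from bench import ctrl
s=ctrl.sense();g=W2G(s['ee_pos']);z=s['ee_pos'][2]
rows([[*g,z+.03],[*g,z+.06],[*g,.14]]+[[g[0]+(0-g[0])*i/5,g[1]+(.18-g[1])*i/5,.14] for i in range(1,6)],s)
E
```

```text
[ 0.0092 -0.031 ] ang -73.5
[0.0, 0.004, -0.002, -0.001, 0.0, -0.12, 1, 0.0, 0.0, 0.0, 0.0, 0.0, -0.12, 1, 0.0, 0.0, 0.0, 0.0, 0.0, -0.086, 1, 0.0, 0.0, 0.0, 0.066, -0.12, 0.0, 1, 0.0, 0.0, 0.0, 0.066, -0.12, 0.0, 1, 0.0, 0.0, 0.0, 0.066, -0.12, 0.0, 1, 0.0, 0.0, 0.0, 0.066, -0.12, 0.0, 1, 0.0, 0.0, 0.0, 0.066, -0.12, 0.0, 1]
```

Call:
play_rows(
  steps=[0, 0.004, -0.002, 0, 0, -0.12, 1, 0, 0, 0, 0, 0, -0.12, 1, 0, 0, 0, 0, 0, -0.09, 1, 0, 0, 0, 0.066, -0.12, 0, 1, 0, 0, 0, 0.066, -0.12, 0, 1, 0, 0, 0, 0.066, -0.12, 0, 1, 0, 0, 0, 0.066, -0.12, 0, 1, 0, 0, 0, 0.066, -0.12, 0, 1],
)

```text
time: 12.3
ee_pos: [0.4746, 0.1412, 0.1451]
tool_rot: [179.7, -0.1, 24.7]
ft_force: [0.8, -0.4, -0.0]
grip_width: 0.0004
```

```bash
python3 st.py; python3 look.py r13; python3 - <<'E'
from h import *;from bench import ctrl
s=ctrl.sense();z=s['ee_pos'][2]
rows([[0,.18,z]]+[[0,.18,z+(.055-z)*i/4] for i in range(1,5)],s)
E
```

```text
g [ -1.7 172.5] z 145.1 Fg [np.float64(0.5), np.float64(-0.7), np.float64(-0.0)] rot [ 1.7968e+02 -9.0000e-02  2.4660e+01] 12.3
darkest gauge angles [158, 159, 160, 161, 162, 163, 164, 165, 166, 167, 168, 169] [50.0, 50.0, 50.0, 51.0]
[0.0, -0.002, -0.005, -0.01, 0.002, 0.0, 1, 0.0, 0.0, 0.0, 0.0, 0.0, 0.091, 1, 0.0, 0.0, 0.0, 0.0, 0.0, 0.091, 1, 0.0, 0.0, 0.0, 0.0, 0.0, 0.091, 1, 0.0, 0.0, 0.0, 0.0, 0.0, 0.091, 1]
```

View pics/r13.png

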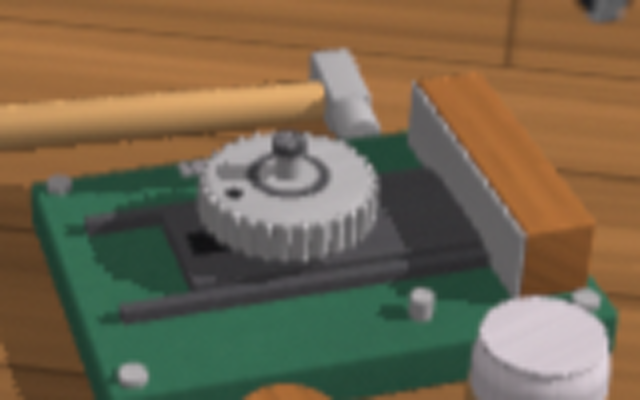

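The ring stands with the mark at zoom (234,193), about 16° past two turns, and the fence hasn't moved. Next I'll descend behind the fence.

Call:
play_rows(
  steps=[0, -0.002, -0.005, 0.002, -0.01, 0, 1, 0, 0, 0, 0, 0, 0.09, 1, 0, 0, 0, 0, 0, 0.09, 1, 0, 0, 0, 0, 0, 0.09, 1, 0, 0, 0, 0, 0, 0.085, 1],
)

```text
time: 12.77
ee_pos: [0.4793, 0.1567, 0.0597]
tool_rot: [179.8, -0.8, 26.6]
ft_force: [1.2, -0.8, -0.6]
grip_width: -0.0
```

```bash
python3 st.py; python3 - <<'E'
from h import *;from bench import ctrl
s=ctrl.sense();z=.055;y=W2G(s['ee_pos'])[1]
rows([[0,y-.005*i,z] for i in range(1,7)],s)
E
```

```text
g [  9.3 184.4] z 59.7 Fg [np.float64(0.7), np.float64(-1.2), np.float64(-0.6)] rot [179.82  -0.76  26.56] 12.7667
[0.001, -0.004, 0.003, -0.038, 0.02, 0.018, 1, 0.0, 0.0, 0.0, 0.0, 0.02, 0.0, 1, 0.0, 0.0, 0.0, 0.0, 0.02, 0.0, 1, 0.0, 0.0, 0.0, 0.0, 0.02, 0.0, 1, 0.0, 0.0, 0.0, 0.0, 0.02, 0.0, 1, 0.0, 0.0, 0.0, 0.0, 0.02, 0.0, 1]
```

Call:
play_rows(
  steps=[0, -0.004, 0.003, -0.038, 0.02, 0.012, 1, 0, 0, 0, 0, 0.024, 0, 1, 0, 0, 0, 0, 0.024, 0, 1, 0, 0, 0, 0, 0.024, 0, 1, 0, 0, 0, 0, 0.024, 0, 1, 0, 0, 0, 0, 0.024, 0, 1],
)

```text
time: 13.27
ee_pos: [0.4843, 0.1145, 0.0558]
tool_rot: [179.8, 0.4, 25.9]
ft_force: [-2.6, 3.0, -3.4]
grip_width: 0.0001
```

```bash
python3 st.py; python3 - <<'E'
from h import *;from bench import ctrl
s=ctrl.sense();z=.055;y=W2G(s['ee_pos'])[1]
rows([[0,y-.006*i,z] for i in range(1,7)],s)
E
```

```text
g [ -4.7 144.3] z 55.8 Fg [np.float64(-1.1), np.float64(3.9), np.float64(-3.4)] rot [179.82   0.37  25.89] 13.2667
[0.001, 0.002, -0.001, 0.019, 0.024, 0.003, 1, 0.0, 0.0, 0.0, 0.0, 0.024, 0.0, 1, 0.0, 0.0, 0.0, 0.0, 0.024, 0.0, 1, 0.0, 0.0, 0.0, 0.0, 0.024, 0.0, 1, 0.0, 0.0, 0.0, 0.0, 0.024, 0.0, 1, 0.0, 0.0, 0.0, 0.0, 0.024, 0.0, 1]
```

Call:
play_rows(
  steps=[0, 0.002, 0, 0.01, 0.024, 0, 1, 0, 0, 0, 0.004, 0.024, 0, 1, 0, 0, 0, 0, 0.024, 0, 1, 0, 0, 0, 0, 0.024, 0, 1, 0, 0, 0, 0, 0.024, 0, 1],
)

```text
time: 13.68
ee_pos: [0.5003, 0.0873, 0.0567]
tool_rot: [179.9, 0.1, 25.9]
ft_force: [-2.5, 2.7, -1.6]
grip_width: -0.0002
```

```bash
python3 st.py;python3 look.py r14
```

```text
g [ -2.3 112.8] z 56.7 Fg [np.float64(-1.1), np.float64(3.6), np.float64(-1.6)] rot [1.7993e+02 6.0000e-02 2.5940e+01] 13.6833
darkest gauge angles [158, 159, 160, 161, 162, 163, 164, 165, 166, 167, 168, 169] [51.0, 51.0, 51.0, 52.0]
```

View pics/r14.png

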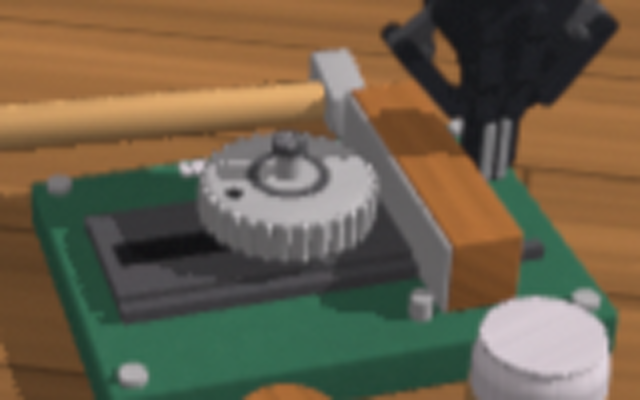

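Nearly home, with a small gap left at the stop pin at (420,305). Pushing further.

Call:
play_rows(
  steps=[0, 0, 0, 0, 0.016, 0, 1, 0, 0, 0, 0, 0.016, 0, 1, 0, 0, 0, 0, 0.016, 0, 1, 0, 0, 0, 0, 0.016, 0, 1],
)

```text
time: 14.07
ee_pos: [0.5024, 0.0829, 0.0569]
tool_rot: [-179.3, 0.2, 26.4]
ft_force: [-9.2, 10.3, 3.4]
grip_width: 0.0001
```

```bash
python3 st.py
```

```text
g [ -2.4 107.9] z 56.9 Fg [np.float64(-3.7), np.float64(13.3), np.float64(3.4)] rot [-179.28    0.2    26.37] 14.0667
```

Call:
play_rows(
  steps=[0, 0, 0, 0, 0.02, 0, 1, 0, 0, 0, 0, 0.024, 0, 1, 0, 0, 0, 0, 0.024, 0, 1],
)

```text
time: 14.32
ee_pos: [0.5021, 0.0829, 0.057]
tool_rot: [-178.3, 0.4, 27.2]
ft_force: [-11.8, 15.8, 8.3]
grip_width: 0.0001
```

```bash
python3 st.py;python3 look.py r15
```

```text
g [ -2.6 108.1] z 57.0 Fg [np.float64(-3.6), np.float64(19.4), np.float64(8.3)] rot [-178.26    0.41   27.18] 14.3167
darkest gauge angles [158, 159, 160, 161, 162, 163, 164, 165, 166, 167, 168, 169] [51.0, 51.0, 51.0, 51.0]
```

View pics/r15.png

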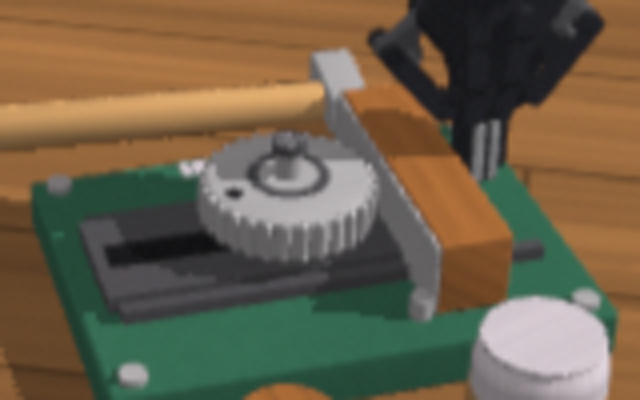

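The fence is against its pins: motion stopped at y=108 mm, the push force rose to 19 N, and the block touches the pin at (424,300). Retreating now.

Call:
play_rows(
  steps=[-0.005, 0, 0, 0, -0.05, 0, 1, 0, 0, 0, 0, -0.1, 0, 1, 0, 0, 0, 0, -0.12, -0.02, 1, 0, 0, 0, 0, 0, -0.12, 1, 0, 0, 0, 0, 0, -0.14, 1, 0, 0, 0, 0, -0.1, -0.14, 1, 0, 0, 0, 0, -0.14, -0.05, 1, 0, 0, 0, 0, -0.14, 0, 1],
)

```text
time: 15.03
ee_pos: [0.4376, 0.2237, 0.1831]
tool_rot: [-179.5, -0.2, 26.5]
ft_force: [0.8, 0.8, -1.4]
grip_width: -0.0001
```

Call:
play_rows(
  steps=[0, 0, 0, 0, -0.14, 0, 1, 0, 0, 0, 0, -0.14, 0, 1, 0, 0, 0, 0, -0.14, 0, 1, 0, 0, 0, 0, -0.1, 0, 1, 0, 0, 0, 0, 0, 0, 1, 0, 0, 0, 0, 0, 0, 1],
)

```text
time: 15.53
ee_pos: [0.3822, 0.3527, 0.1926]
tool_rot: [-179.4, -1.5, 26.7]
ft_force: [-0.7, -0.4, -0.3]
grip_width: 0.0001
```

```bash
python3 st.py;python3 look.py r16; python3 - <<'E'
from bench import ctrl;import cv2,pickle
from h import *
p=ctrl.grab_frame('top');cv2.imwrite('pics/top2.png',p['image'][:,:,::-1])
a=pickle.load(open('top0.pkl','rb'))['image']
cv2.imwrite('pics/cmp.png',cv2.resize(np.vstack([a[110:390,150:430],p['image'][110:390,150:430]])[:,:,::-1],None,fx=1.07,fy=1.07))
for q in('shoe_last','glue_tin','spool','hammer'): print(q,[(r['conf'],r['extent']) for r in ctrl.regions_of(q,p)][:1])
E
```

```text
g [  8.5 403.1] z 192.6 Fg [np.float64(-0.8), np.float64(-0.0), np.float64(-0.3)] rot [-179.38   -1.51   26.74] 15.5333
darkest gauge angles [158, 159, 160, 161, 162, 163, 164, 165, 166, 167, 168, 169] [49.0, 49.0, 49.0, 50.0]
shoe_last [(0.35, [164.8, 164.2, 340.3, 321.8])]
glue_tin [(0.67, [166.8, 146.7, 206.1, 189.5])]
spool [(0.63, [234.8, 128.4, 259.6, 160.7])]
hammer [(0.61, [239.9, 290.3, 378.9, 364.5])]
```

View pics/cmp.png

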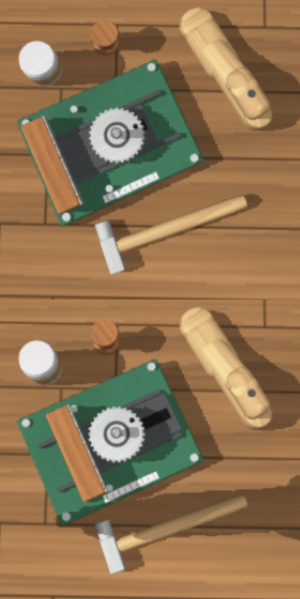

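View pics/r16.png

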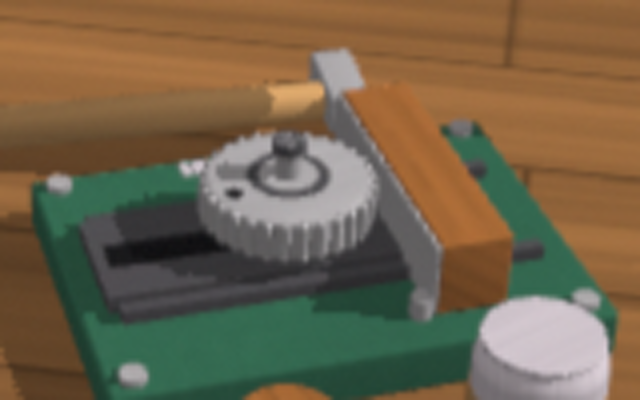

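```bash
python3 ang.py 592 228 .075; python3 ang.py 511 240 .075; python3 ang.py 234 193 .076; python3 - <<'E'
from bench import ctrl
print(ctrl.close_job())
E
```

```text
[0.0857 0.1351] ang 57.6
[0.0849 0.0912] ang 47.0
[ 0.0092 -0.031 ] ang -73.5
the job is handed in; nothing more can be done
None
```

I loosened the ring two turns, pushed the fence home against its pins, and handed the job in at about 15.6 s. The verdict isn't reported.

- **Ring:** I rolled it anticlockwise by its rim with the shut fingertips, following the black mark in the scene camera. The mark ended about 16° past two full turns, at about 736° (limit ±60°). It stayed there through the fence push and the retreat. The arm hid the mark twice during the rolling, so the turn count across those gaps relies on the roughly constant turn per stroke.
- **Fence:** I pushed on its outer face until it stopped and the force rose to about 19 N. The block measured 44 mm of travel in the image, against 45 mm nominal, and is visibly against the one stop pin I could see.
- **Loose things:** In the before and after top views, all four are in the same places. The detector gave matching positions, within about 3 pixels, for the tin, spool and hammer. It missed the shoe last in the final picture by matching the gauge instead at low confidence, so the last was checked by eye only.
- **Arm:** The robot ended clear of everything, at 0.19 m height, with the force reading near zero.

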